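# Unlock the specimen case and draw out the fossil's tray

## Robot

A 6-joint arm with a two-finger parallel gripper is mounted at the origin on a cart in front of the work surface, level with it; the furniture and walls round the work are solid. World frame = base frame: x ahead of the robot, y to its left, z up, the work surface at z = 0. Lengths are in m, angles in degrees, forces in N, time in s.
With the tool pointing down it reaches from about 0.25 to 0.725 m from the base axis. Payload 9.7 kg.
Tool frame: the origin (TCP) lies at the very end of the fingers, on their centre line; the grasp point (between the pads) lies grasp_offset behind it (grasp_offset is the distance from the TCP to the grasp point, in m); z points along the fingers, y is the line along which they close (so a half turn about z gives the same grasp; the last joint's range is limited). The gripper opens to 85 mm and grips with 20 to 120 N. Pads are 22 mm wide; open, the fingers measure 114 mm over their backs; the gripper's body (76 mm by 85 mm) begins 54 mm behind the grasp point. The pads swing forward as they close: fully open they stand 13 mm farther back than shut.
Start: joints at [68.297, 4.979, 10.078, 95.1, 0, 90], TCP at [0.203, 0.511, 0.231] pointing down, gripper open.
Joint ranges: [-179.16, 179.16], [-48.56, 103.87], [-65.8, 70.77], [-126.05, 130.52], [-82.76, 87.17], [-180, 180]. Speed limits (degrees/s): [127.2, 127.2, 147.25, 180, 180, 180].

## Interface

Orientations are given as [roll, pitch, yaw] about the fixed x, y, z axes, in that order (R = Rz(yaw) Ry(pitch) Rx(roll)).
In Python, from workcell import get_obs, camera, calibration, job_done, recognise, cut_out, mark_of, grasp_offset gives the robot as it stands.
- The arm moves only by the tool servo_tool, never from a script. Its argument "moves" is a list of rows, each a list of 3 entries, a list of its own where there are three numbers: the turn, a rotation vector about the tool's x, y, z in degrees, then the shift along the tool's x, y, z in m, then the opening in per cent of the stroke, from 0 (shut) to 100 (fully open). In form: [[[ax, ay, az], [x, y, z], claw], ...]. A call has 1 to 12 rows; each row shifts and turns the commanded pose from where the row before left it, along the tool's axes as they then stand; what a row does not reach is not made up. A row lasts 1/10 s, in which the tool goes at most 50 mm and 8.59 degrees, less where a joint would pass 70% of its speed; a pose out of reach is approached as far as the arm can. A call is refused whole if a number of a shift passes 0.05 or a number of a turn 8.59, either way. A call with a gripper value outside its range is refused whole. The fingers move at their own pace and stop on an object; "force" is the grip in N (left out, the last holds). Time passes only in rows, so rows that do not move let the fingers close. It gives the time, the measured TCP pose, the force, the opening and the grip force at its end, in the units of the state.
- get_obs(): the state, without advancing time (a new reading comes with each control period).
- camera(name): name is "side" or "top"; returns (picture, depth): 400x640x3 uint8, red, green, blue; 400x640 float32, m along the optical axis (not along the pixel's ray), 0 where there is no reading.
- calibration(name): a dict with "camera_matrix" (3x3 intrinsics, pixels), "R" (3x3) and "t" (3): a world point X has camera coordinates R X + t. Camera axes: x right, y down, z forward; pixel columns grow to the right and rows downward; lengths in m; the calibration is good to about 2 mm. A picture is of the moment at which its call begins. calibration takes no time and is no camera call.
- job_done(): hands the job in; it is judged then, once.
Trained networks look in the newest picture that a camera, given by its name, has taken for a name from the list of things; names that differ only in an ending like _2 or _b are one class to them, and where a whole thing is asked for, a point or a joint stands for the part that bears it (a point fixed in the world has none). Each returns a list of dicts, best first, with "score" (0 to 1); they miss things now and then, are a little off and sometimes report something else, mostly with a low value. They report only what shows in the picture. A call takes as long as a camera call.
- recognise(name, camera): "xyz" ([x, y, z] in m, in the coordinates of the camera as it stood for that picture, good to about 4 mm: the middle of the surface that is visible of it).
- cut_out(name, camera): "mask" (400x640 bool, what is visible of it).
- mark_of(name, camera): "xyz" ([x, y, z] in m, in the coordinates of the camera as it stood for that picture, good to about 4 mm: a listed point, or the origin of a listed thing).
The state is a dict: "time": time; "q": joint angles; "qd": joint speeds; "joint_efforts": joint torques, N m; "ee_pos": TCP position; "tcp_rot": TCP orientation; "wrist_force": force on the tool from outside, world axes, zero at the start; "torque": the same for the moment, N m; "opening": finger opening in m; "grasp_force": force on a finger pad.
Only numpy, scipy, OpenCV 4.12 (cv2) and the standard library are available. Lean on these libraries where they do the work, as an engineer would, in place of code of your own. Each camera call takes 0.05 s, during which the arm holds its last target. There are 200 camera calls.

## Task

The fossil is wanted for examination: hook a fingertip behind the red tab at the right-hand end of the specimen case's locking bar and draw the bar out to the right as far as it goes, which frees the trays. Then hook a fingertip behind the front lip of the tray that holds the coiled grey-brown fossil and draw that tray out to its stop, so that the fossil lies clear of the cover. Leave the fossil untouched in its tray, the other two trays shut and the things on the bench where they are; do not grip or lift anything.

Things in the scene. Friction and masses are not known exactly. Their poses are not given: they have to be found in the camera images.
- case: Low wooden case fixed to the bench, 151x284x39 mm. Origin at bench level, midway across, 80 mm behind its front edge; x to its back, y to its left seen from the robot, z up. Three trays side by side at y = 92 (left), 0, -92 mm. A clear fixed cover, top z = 39 mm, spans x = -18 to 71 mm; before it the trays are open from above but for the locking bar along y at x = -31 to -20 mm, top z = 43 mm with its keepers.
- bar (a joint): Travel of the aluminium locking bar in m: 0 = locked, 0.020 = drawn out to the right (case -y) against its stop, trays free. Slides with about 1.5 N friction, stays where left. While locked its teeth stand before a lug on each tray and hold all three trays shut.
- tab_hook (a point): Middle of the top edge (z = 64 mm) of the inner, left face of the red tab standing at the bar's right-hand end; moves with the bar; axes as the case. Tab 24 mm wide (case x), 6 mm thick, 23 mm above the bar (bar top z = 41 mm). Left of it 52 mm are free up to the case's side wall, crossed only by the 7 mm wide bar. It is drawn along case -y.
- ammonite: Grey-brown coiled fossil, 64x65x20 mm, loose; origin at the centre of its underside. Lies on the bed of one of the three trays, a different one each time.
- dish: Round dish of small coloured specimens, 50 mm across, 5 mm high, lying in another tray; origin at the centre of its underside.
- tin: Round brass tin, 58 mm across, 26 mm high, lying in another tray; origin at the centre of its underside.
- loupe: Folding loupe, 50x28x16 mm, loose on the bench, to be left alone; origin at the centre of its underside.
- small_jar: Specimen jar with black lid, 41 mm across, 58 mm high, loose on the bench, to be left alone; origin at the centre of its underside.
- eraser: Blue and white eraser, 21x45x13 mm, loose on the bench, to be left alone; origin at the centre of its underside.
- left_drawer (a joint): How far the left tray is drawn out, in m: 0 = shut, 0.092 = out against its stop. It slides towards case -x with about 1.5 N friction and stays where left.
- left_hook (a point): Middle of the top edge (z = 30 mm) of the inner, rear face of the left tray's front lip; moves with the tray; axes as the case. Lip 82 mm wide, 8 mm thick. Behind it (case +x) an open finger well, 76 mm wide, 41 mm long up to the locking bar, floor z = 7 mm. The middle of the tray's 76x76 mm specimen bed (z = 7 mm) lies 94 mm behind this point.
- middle_drawer (a joint): How far the middle tray is drawn out, in m: 0 = shut, 0.092 = out against its stop. It slides towards case -x with about 1.5 N friction and stays where left.
- middle_hook (a point): Middle of the top edge (z = 30 mm) of the inner, rear face of the middle tray's front lip; moves with the tray; axes as the case. Lip 82 mm wide, 8 mm thick. Behind it (case +x) an open finger well, 76 mm wide, 41 mm long up to the locking bar, floor z = 7 mm. The middle of the tray's 76x76 mm specimen bed (z = 7 mm) lies 94 mm behind this point.
- right_drawer (a joint): How far the right tray is drawn out, in m: 0 = shut, 0.092 = out against its stop. It slides towards case -x with about 1.5 N friction and stays where left.
- right_hook (a point): Middle of the top edge (z = 30 mm) of the inner, rear face of the right tray's front lip; moves with the tray; axes as the case. Lip 82 mm wide, 8 mm thick. Behind it (case +x) an open finger well, 76 mm wide, 41 mm long up to the locking bar, floor z = 7 mm. The middle of the tray's 76x76 mm specimen bed (z = 7 mm) lies 94 mm behind this point.

How it is judged:
By the outcome, as a careful person would: the job done as asked, in the order asked, and still so for the second after the job is handed in, with the robot touching nothing.
It also fails if it takes over 38 s, if anything falls off the work surface, if the arm or the gripper's body presses on something with over 40 N, if the wrist force passes 120 N, or if a joint passes its speed limit or range.

## Working session

There is one attempt and no reset: what is moved stays moved. The work goes in short steps, Python scripts to look and compute and a tool call to move; the robot and the scene stay as the last step left them, time stands still between calls to the robot, and variables do not carry over. Pictures are saved under pics/ and viewed, at most 10 in all, crops included, and the job is handed in when it is done.

Besides the shell and the picture viewer there is one more tool, called after ">>>" as a command line: name --argument value ..., lists and objects as JSON in quotes. servo_tool: Moves the arm, as the interface text tells. Its arguments: {"type":"object","properties":{"moves":{"type":"array"},"force":{"type":"number"}},"required":["moves"]}

```bash
mkdir -p pics; cat > h.py <<'E'
import numpy as np, cv2
from workcell import *
def w(p,c):
    k=calibration(c); return np.array(k["R"]).T@(np.array(p)-np.array(k["t"]))
def snap(c,f):
    im,d=camera(c); cv2.imwrite(f,im[:,:,::-1]); return im,d
E
python3 - <<'E'
from h import *
o=get_obs(); print(o["time"],o["ee_pos"],o["tcp_rot"],grasp_offset,o["opening"])
for c in("top","side"):
    im,d=snap(c,f"pics/{c}0.png")
    k=calibration(c); print(c,np.round(k["camera_matrix"],0).tolist(),np.round(-np.array(k["R"]).T@k["t"],3))
    for n in["case","tab_hook","left_hook","middle_hook","right_hook","ammonite","dish","tin","loupe","small_jar","eraser"]:
        print(n,[(round(float(r["score"]),2),np.round(w(r["xyz"],c),4).tolist()) for r in mark_of(n,c)[:2]])
E
```

```text
0.0 [0.20330091 0.51079375 0.23061671] [-1.79926197e+02 -1.51307398e-03  1.58295353e+02] 0.0187 0.08561765381647828
top [[379.0, 0.0, 320.0], [0.0, 379.0, 205.0], [0.0, 0.0, 1.0]] [ 0.377 -0.113  1.33 ]
case [(0.65, [0.5965, -0.0254, -0.0025])]
tab_hook [(0.71, [0.5777, -0.2225, 0.0651])]
left_hook [(0.82, [0.5255, 0.0652, 0.0284])]
middle_hook [(0.85, [0.5276, -0.0226, 0.0288])]
right_hook [(0.73, [0.5257, -0.1158, 0.0297])]
ammonite []
dish []
tin []
loupe []
small_jar [(0.54, [0.5202, -0.4517, -0.0005])]
eraser [(0.6, [0.4224, 0.2316, 0.0018])]
side [[479.0, 0.0, 314.0], [0.0, 479.0, 195.0], [0.0, 0.0, 1.0]] [-0.516 -0.127  0.819]
case [(0.7, [0.5981, -0.0218, -0.0021]), (0.61, [0.5846, -0.2163, 0.0612])]
tab_hook [(0.56, [0.5819, -0.2171, 0.0629])]
left_hook [(0.9, [0.5223, 0.0695, 0.0304]), (0.5, [0.5226, -0.0224, 0.0287])]
middle_hook [(0.73, [0.5233, -0.0224, 0.0285])]
right_hook [(0.94, [0.5236, -0.1192, 0.0272])]
ammonite [(0.58, [0.6257, -0.1118, 0.0037])]
dish [(0.4, [0.6217, -0.0188, 0.0066])]
tin []
loupe [(0.58, [0.4277, -0.3809, 0.0003]), (0.57, [0.5829, -0.2203, 0.0631])]
small_jar [(0.83, [0.5198, -0.4506, 0.0035])]
eraser [(0.44, [0.4258, 0.2328, 0.0033])]
```

```bash
python3 - <<'E'
import cv2
t=cv2.imread('pics/top0.png')
cv2.imwrite('pics/topc.png',cv2.resize(t[80:240,200:480],None,fx=2.8,fy=2.8))
E
```

```text
(no output)
```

View pics/side0.png

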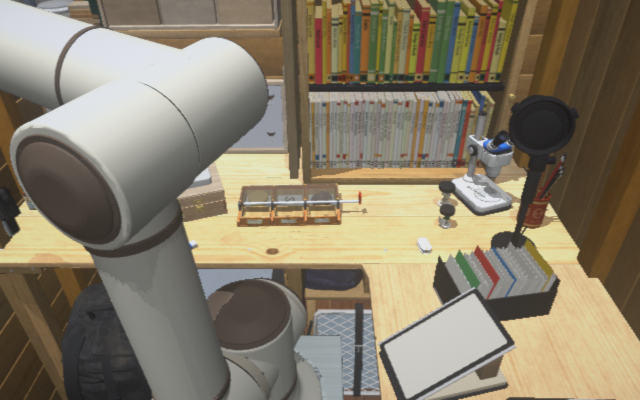

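View pics/topc.png

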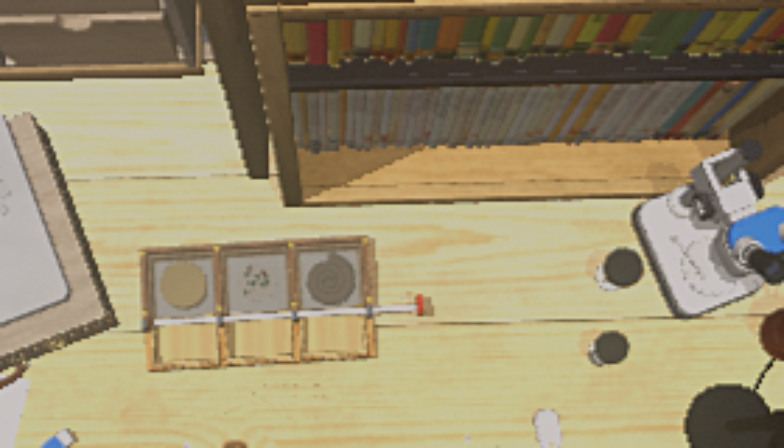

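The tin is in the left tray, the dish in the middle one and the fossil in the right one, at crop pixel (331,278). The red tab is at crop pixel (421,305), and the case looks turned by roughly 2–3°. Next I'll refine the pose from the bar line and the tab.

```bash
cat >> h.py <<'E'
def px2w(u,v,z,c):
    k=calibration(c);K=np.array(k["camera_matrix"]);R=np.array(k["R"]);C=-R.T@np.array(k["t"])
    d=R.T@np.linalg.inv(K)@np.array([u,v,1.]); return C+d*(z-C[2])/d[2]
E
python3 - <<'E'
from h import *
from scipy.optimize import least_squares
M=[];W=[]
P={"left_hook":(-.072,.092),"middle_hook":(-.072,0),"right_hook":(-.072,-.092),"case":(0,0),"tab_hook":(-.0255,-.194)}
for c in("top","side"):
    im,d=camera(c)
    for n in P:
        r=mark_of(n,c)
        if r: M.append((c,n,*w(r[0]["xyz"],c)[:2],P[n]))
    a=im.astype(int); red=(a[...,0]>150)&(a[...,1]<90)&(a[...,2]<90)
    tp=w(mark_of("tab_hook",c)[0]["xyz"],c)
    v,u=np.where(red); q=np.array([px2w(x,y,.06,c) for x,y in zip(u,v)])
    s=np.linalg.norm(q[:,:2]-tp[:2],axis=1)<.05
    print(c,"red",s.sum(),q[s].mean(0),q[s].min(0),q[s].max(0))
    # bar: brightest grey pixel centroid per column
    L=[]
    for yy in np.arange(-.20,.10,.006):
        k=calibration(c); p=np.array(k["R"])@[.575,yy,.041]+k["t"]; p=np.array(k["camera_matrix"])@p; U=int(round(p[0]/p[2]));V=int(round(p[1]/p[2]))
        vs=np.arange(V-6,V+7); col=a[vs,U]; g=np.clip(col[:,2]-110,0,None)*((col.max(1)-col.min(1))<45)
        if g.sum()>20: L.append(px2w(U,(g*vs).sum()/g.sum(),.041,c))
    L=np.array(L); 
    for _ in range(3):
        f=np.polyfit(L[:,1],L[:,0],1); e=L[:,0]-np.polyval(f,L[:,1]); L=L[abs(e)<max(.003,1.5*e.std())]
    print("bar",len(L),"yaw",-np.degrees(np.arctan(f[0])),"x at y=-.02,-.22",np.polyval(f,[-.02,-.22]),e.std())
def res(p,full=True):
    x,y,t=p;c,s=np.cos(t),np.sin(t)
    return np.array([e for m in M for e in((x+c*m[4][0]-s*m[4][1]-m[2]),(y+s*m[4][0]+c*m[4][1]-m[3]))])
r=least_squares(res,[.6,-.02,0],loss="soft_l1",f_scale=.004)
print(r.x[:2],np.degrees(r.x[2]))
for m,e in zip(M,res(r.x).reshape(-1,2)): print(m[0],m[1],np.round(e*1e3,1))
E
```

```text
top red 8 [ 0.58183343 -0.22230896  0.06      ] [ 0.57237818 -0.22373395  0.06      ] [ 0.58960517 -0.22022259  0.06      ]
bar 37 yaw 0.49307371954756446 x at y=-.02,-.22 [0.57990891 0.5816301 ] 0.0018871365815268555
side red 4 [ 0.57754963 -0.21972368  0.06      ] [ 0.57269544 -0.22110851  0.06      ] [ 0.58241853 -0.21834215  0.06      ]
bar 35 yaw 1.6239907232903117 x at y=-.02,-.22 [0.57246027 0.57813059] 0.0015699545697072201
[ 0.59957841 -0.02300671] 0.842519805018925
top left_hook [-2.7 -1.7]
top middle_hook [ 3.2 -2.4]
top right_hook [-0.2  0.9]
top case [ 1.2 -0.8]
top tab_hook [-1.2  5.3]
side left_hook [-99.1 183.7]
side middle_hook [ 3.8 -3.2]
side right_hook [ 4.4 -0.4]
side case [ 1.7 -1.6]
side tab_hook [-5.6  0.7]
```

>>> servo_tool --moves '[[[0,0,-7.6],[0,0,0.02],0],[[0,0,-7.6],[0,0,0.02],0],[[0,0,-7.7],[0,0,0.02],0],[[0,0,0],[-0.019,-0.035,0],0],[[0,0,0],[-0.019,-0.035,0],0],[[0,0,0],[-0.019,-0.035,0],0],[[0,0,0],[-0.019,-0.035,0],0],[[0,0,0],[-0.019,-0.035,0],0],[[0,0,0],[-0.019,-0.035,0],0],[[0,0,0],[-0.019,-0.035,0],0],[[0,0,0],[-0.019,-0.035,0],0],[[0,0,0],[-0.019,-0.035,0],0]]'

```text
time: 3.1
ee_pos: [0.3815, 0.1982, 0.1715]
tcp_rot: [180.0, 0.0, -178.8]
wrist_force: [1.0, -0.2, -0.4]
opening: 0.0001
grasp_force: 0.0
```

>>> servo_tool --moves '[[[0,0,0],[-0.019,-0.035,0],0],[[0,0,0],[-0.019,-0.035,0],0],[[0,0,0],[-0.019,-0.035,0],0],[[0,0,0],[-0.019,-0.035,0],0],[[0,0,0],[-0.019,-0.035,0],0],[[0,0,0],[-0.019,-0.035,0],0],[[0,0,0],[-0.019,-0.035,0],0],[[0,0,0],[-0.019,-0.035,0],0],[[0,0,0],[-0.019,-0.035,0],0],[[0,0,0],[0,0,0],0],[[0,0,0],[0,0,0],0]]'

```text
time: 4.2
ee_pos: [0.5584, -0.1124, 0.1707]
tcp_rot: [180.0, -0.1, -178.9]
wrist_force: [1.0, 0.9, 1.0]
opening: 0.0005
grasp_force: 0.0
```

>>> servo_tool --moves '[[[0,0,0],[-0.0063,-0.026,0.01],0],[[0,0,0],[-0.0063,-0.026,0.01],0],[[0,0,0],[-0.0063,-0.026,0.01],0],[[0,0,0],[0,0,0.03],0],[[0,0,0],[0,0,0.02],0],[[0,0,0],[0,0,0],0],[[0,0,0],[0,0,0],0]]'

```text
time: 4.9
ee_pos: [0.5789, -0.1884, 0.0921]
tcp_rot: [180.0, 0.0, -178.7]
wrist_force: [-0.1, 0.2, 0.3]
opening: 0.0001
grasp_force: 0.0
```

```bash
python3 - <<'E'
from h import *
a,_=camera("side");b,_=camera("top")
A=cv2.resize(a[150:250,220:420],None,fx=4,fy=3);B=cv2.resize(b[130:230,230:430],None,fx=4,fy=3)
cv2.imwrite("pics/a.png",np.vstack([A[:300],B[:300]])[:,:,::-1]); print(get_obs()["ee_pos"])
E
```

```text
[ 0.57966928 -0.1888325   0.09321972]
```

View pics/a.png

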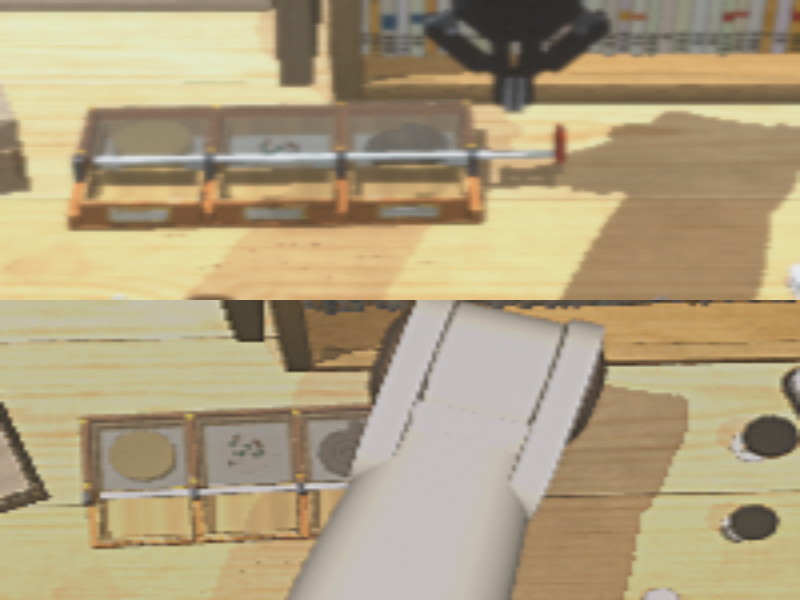

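The side view (upper half) shows the closed fingers at pixel (513,90), between the case wall at about 475 and the red tab at 558. I'll lower them and pull.

>>> servo_tool --moves '[[[0,0,0],[0,0,0.02],0],[[0,0,0],[0,0,0.015],0],[[0,0,0],[0,0,0.01],0],[[0,0,0],[0,-0.006,0],0],[[0,0,0],[0,-0.006,0],0],[[0,0,0],[0,-0.003,0],0],[[0,0,0],[0,0,0],0]]'

```text
time: 5.7
ee_pos: [0.5797, -0.2051, 0.047]
tcp_rot: [-180.0, 0.1, -178.8]
wrist_force: [-0.9, -0.7, -0.5]
opening: -0.0001
grasp_force: 0.0
```

>>> servo_tool --moves '[[[0,0,0],[0,-0.003,0],0],[[0,0,0],[0,-0.003,0],0],[[0,0,0],[0,-0.003,0],0],[[0,0,0],[0,-0.003,0],0],[[0,0,0],[0,0,0],0]]'

```text
time: 6.2
ee_pos: [0.5796, -0.2167, 0.0463]
tcp_rot: [-180.0, 0.0, -178.8]
wrist_force: [0.4, -0.1, 0.5]
opening: 0.0002
grasp_force: 0.0
```

>>> servo_tool --moves '[[[0,0,0],[0,-0.003,0],0],[[0,0,0],[0,-0.003,0],0],[[0,0,0],[0,-0.003,0],0]]'

```text
time: 6.5
ee_pos: [0.5797, -0.224, 0.046]
tcp_rot: [179.8, -0.0, -178.8]
wrist_force: [0.9, 19.3, 2.9]
opening: 0.0003
grasp_force: 9.4
```

```bash
python3 - <<'E'
from h import *
a,_=camera("side");o=get_obs();print(o["wrist_force"],o["ee_pos"])
cv2.imwrite("pics/b.png",cv2.resize(a[170:230,280:380],None,fx=6,fy=6)[:,:,::-1])
print(w(mark_of("tab_hook","side")[0]["xyz"],"side"))
E
```

```text
[-0.80627046 10.65381355  3.73576337] [ 0.57974606 -0.22376831  0.04604072]
[ 0.58204853 -0.23744818  0.06368694]
```

View pics/b.png

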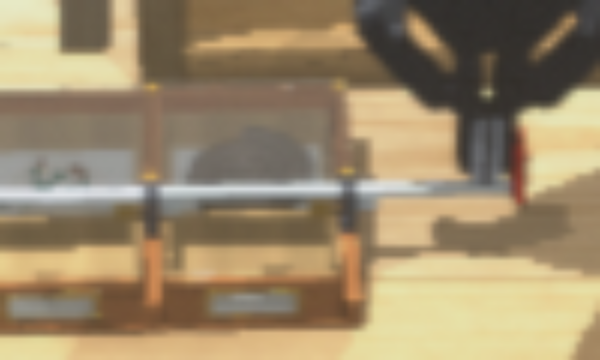

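The tab has moved about 20 mm, to crop pixel (518,165), and the force rose to 19 N, so the bar looks to be at its stop. I'll give it one confirming nudge, then back off.

>>> servo_tool --moves '[[[0,0,0],[0,-0.002,0],0],[[0,0,0],[0,0,0],0]]'

```text
time: 6.8
ee_pos: [0.5797, -0.224, 0.046]
tcp_rot: [179.6, -0.0, -178.7]
wrist_force: [0.5, 18.8, 4.1]
opening: -0.0001
grasp_force: 9.7
```

>>> servo_tool --moves '[[[0,0,0],[0,0.008,0],0],[[0,0,0],[0,0.012,0],0],[[0,0,0],[0,0,-0.025],0],[[0,0,0],[0,0,-0.035],0],[[0,0,0],[0.015,0.02,0],0],[[0,0,0],[0.015,0.025,0],0],[[0,0,0],[0,0.025,0],0],[[0,0,0],[0,0,0],0]]'

```text
time: 7.6
ee_pos: [0.5476, -0.1358, 0.1067]
tcp_rot: [-180.0, 0.0, -178.7]
wrist_force: [0.5, -0.9, 0.3]
opening: 0.0002
grasp_force: 0.0
```

```bash
python3 - <<'E'
from h import *
a,_=camera("side")
for n in("right_hook","middle_hook","tab_hook"): print(n,[(r["score"],w(r["xyz"],"side")) for r in mark_of(n,"side")[:2]])
E
```

```text
right_hook [(0.77, array([ 0.52424339, -0.11931316,  0.02735521]))]
middle_hook [(0.81, array([ 0.524605  , -0.0223477 ,  0.02538874]))]
tab_hook [(0.64, array([ 0.58106243, -0.23556276,  0.0633992 ]))]
```

>>> servo_tool --moves '[[[0,0,0],[0,0.019,0.01],0],[[0,0,0],[0,0,0.025],0],[[0,0,0],[0,0,0.02],0],[[0,0,0],[0,0,0.01],0],[[0,0,0],[0,0,0.006],0],[[0,0,0],[0,0,0],0]]'

```text
time: 8.4
ee_pos: [0.5474, -0.1193, 0.0349]
tcp_rot: [180.0, -0.0, -178.8]
wrist_force: [-0.5, 0.1, -0.2]
opening: 0.0001
grasp_force: 0.0
```

```bash
python3 - <<'E'
from h import *
a,_=camera("side")
cv2.imwrite("pics/c.png",cv2.resize(a[160:230,250:350],None,fx=6,fy=6)[:,:,::-1])
E
```

```text
(no output)
```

View pics/c.png

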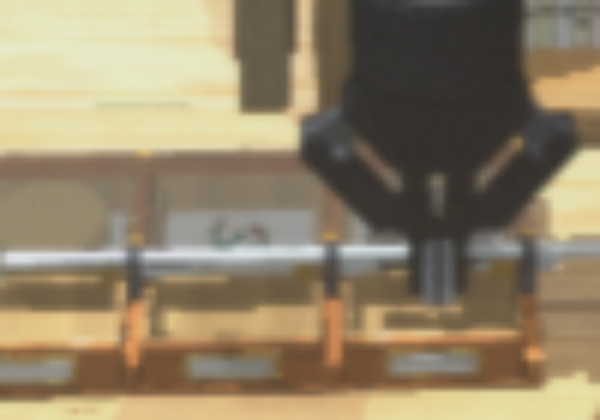

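The fingertips, at crop pixel (438,300), are in front of the bar and centred over the right tray's well. I'll lower them and draw the tray out.

>>> servo_tool --moves '[[[0,0,0],[0,0,0.01],0],[[0,0,0],[0,0,0.01],0],[[0,0,0],[0,0,0],0],[[0,0,0],[0.004,0,0],0],[[0,0,0],[0.004,0,0],0],[[0,0,0],[0.005,0,0],0],[[0,0,0],[0.005,0,0],0],[[0,0,0],[0.005,0,0],0],[[0,0,0],[0,0,0],0]]'

```text
time: 9.35
ee_pos: [0.5238, -0.1195, 0.0155]
tcp_rot: [-180.0, -0.0, -178.8]
wrist_force: [0.2, -0.4, -0.9]
opening: 0.0001
grasp_force: 0.0
```

>>> servo_tool --moves '[[[0,0,0],[0.006,0,0],0],[[0,0,0],[0.006,0,0],0],[[0,0,0],[0.006,0,0],0],[[0,0,0],[0.006,0,0],0],[[0,0,0],[0.006,0,0],0],[[0,0,0],[0.006,0,0],0],[[0,0,0],[0.006,0,0],0],[[0,0,0],[0.006,0,0],0],[[0,0,0],[0.006,0,0],0],[[0,0,0],[0.005,0,0],0],[[0,0,0],[0.004,0,0],0],[[0,0,0],[0.003,0,0],0]]'

```text
time: 10.55
ee_pos: [0.4582, -0.1208, 0.0153]
tcp_rot: [-180.0, -0.0, -178.8]
wrist_force: [2.4, -1.6, 0.6]
opening: -0.0001
grasp_force: 0.8
```

>>> servo_tool --moves '[[[0,0,0],[0.003,0,0],0],[[0,0,0],[0.003,0,0],0],[[0,0,0],[0.002,0,0],0],[[0,0,0],[0,0,0],0]]'

```text
time: 10.95
ee_pos: [0.4501, -0.1208, 0.0152]
tcp_rot: [180.0, -0.0, -178.8]
wrist_force: [0.0, -0.4, 0.7]
opening: 0.0
grasp_force: 0.0
```

>>> servo_tool --moves '[[[0,0,0],[0.002,0,0],0],[[0,0,0],[0.002,0,0],0],[[0,0,0],[0.002,0,0],0]]'

```text
time: 11.25
ee_pos: [0.4485, -0.1209, 0.0156]
tcp_rot: [180.0, 0.5, -178.8]
wrist_force: [30.8, 2.1, -18.6]
opening: -0.0
grasp_force: 15.1
```

>>> servo_tool --moves '[[[0,0,0],[0.002,0,0],0],[[0,0,0],[0.001,0,0],0],[[0,0,0],[0,0,0],0]]'

```text
time: 11.55
ee_pos: [0.4484, -0.1209, 0.0158]
tcp_rot: [180.0, 0.8, -178.7]
wrist_force: [39.6, 1.8, -26.8]
opening: 0.0003
grasp_force: 19.6
```

The tray is at its stop. I'll release the lip, raise the fingers straight up and move away to the left at height.

>>> servo_tool --moves '[[[0,0,0],[-0.006,0,0],0],[[0,0,0],[-0.006,0,0],0],[[0,0,0],[0,0,0],0],[[0,0,0],[0,0,-0.02],0],[[0,0,0],[0,0,-0.03],0],[[0,0,0],[0,0,-0.04],0],[[0,0,0],[0,0,-0.05],0],[[0,0,0],[0.01,0.04,0],0],[[0,0,0],[0.01,0.04,0],0],[[0,0,0],[0.01,0.04,0],0],[[0,0,0],[0.01,0.04,0],0],[[0,0,0],[0,0.04,0],0]]'

```text
time: 12.75
ee_pos: [0.4078, 0.0793, 0.1555]
tcp_rot: [-180.0, -0.0, -178.8]
wrist_force: [1.6, -0.1, 0.9]
opening: 0.0002
grasp_force: 0.0
```

>>> servo_tool --moves '[[[0,0,0],[0,0.04,0],0],[[0,0,0],[0,0.04,0],0],[[0,0,0],[0,0.04,0],0],[[0,0,0],[0,0.04,0],0],[[0,0,0],[0,0,0],0],[[0,0,0],[0,0,0],0]]'

```text
time: 13.35
ee_pos: [0.4054, 0.2384, 0.1549]
tcp_rot: [-179.9, -0.1, -178.7]
wrist_force: [0.3, 0.1, -0.1]
opening: -0.0001
grasp_force: 0.0
```

```bash
python3 - <<'E'
from h import *
b,_=camera("top"); 
for n in("left_hook","middle_hook","right_hook","tab_hook","ammonite"): print(n,[(round(float(r["score"]),2),np.round(w(r["xyz"],"top"),3)) for r in mark_of(n,"top")[:1]])
cv2.imwrite("pics/d.png",cv2.resize(b[120:240,210:410],None,fx=4,fy=4)[:,:,::-1]); print(get_obs()["ee_pos"],get_obs()["wrist_force"])
E
```

```text
left_hook [(0.68, array([0.525, 0.068, 0.029]))]
middle_hook [(0.75, array([ 0.528, -0.025,  0.031]))]
right_hook [(0.86, array([ 0.434, -0.122,  0.031]))]
tab_hook [(0.63, array([ 0.58 , -0.24 ,  0.065]))]
ammonite []
[0.40621583 0.23731361 0.15545764] [-0.76633477 -0.2074013   0.17271306]
```

View pics/d.png

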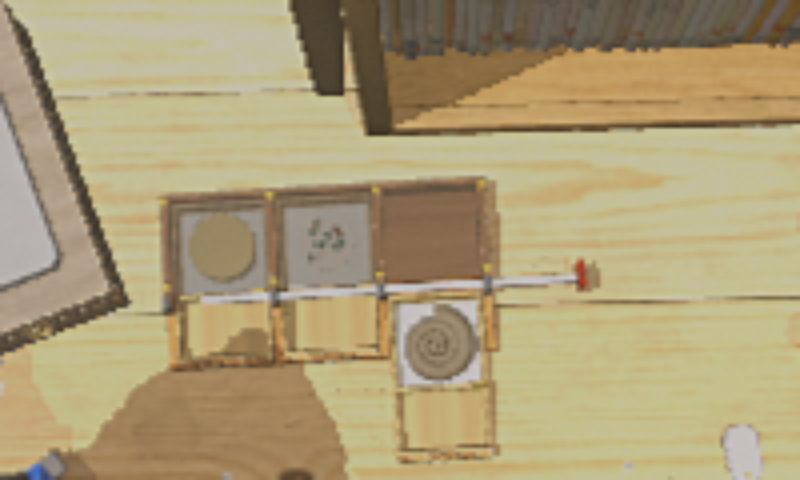

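The right tray is fully out, with the fossil at (440,343) clear of the cover. The bar is drawn, with its tab at (580,275), and the other two trays are shut.

```bash
python3 -c "
from workcell import *
print(job_done())"
```

```text
the job is handed in; nothing more can be done
None
```

The locking bar is drawn right to its stop and the right-hand tray is out to its stop with the fossil clear of the cover; the other two trays are still shut, nothing was gripped, and the job is handed in.

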